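# Lock specimen rods into the clamping frame

## Robot

A 7-joint arm with a two-finger parallel gripper is mounted at the origin on the work surface. World frame = base frame: x ahead of the robot, y to its left, z up, the work surface at z = 0. Lengths are in m, angles in rad, forces in N, time in s.
With the tool pointing down it reaches from about 0.4 to 0.9 m from the base axis. Payload 5.5 kg.
Tool frame: the origin (TCP) lies where the fingers leave the gripper's body, on its centre line; the fingertips stand bot.tips_ahead ahead of it and the grasp point (between the pads) lies 54 mm ahead of it (bot.tips_ahead is the distance from the TCP to the fingertips, in m); z points along the fingers, y is the line along which they close (so a half turn about z gives the same grasp; the last joint's range is limited). The gripper opens to 85 mm and grips with 20 to 120 N. Pads are 22 mm wide; open, the fingers measure 114 mm over their backs; the gripper's body (76 mm by 85 mm) begins 54 mm behind the grasp point. The pads swing forward as they close: fully open they stand 13 mm farther back than shut.
Start: joints at [1.366, 0.501, -0.427, 1.55, 0.221, 1.138, -0.21], TCP at [0.293, -0.58, 0.304] pointing down, gripper open.
Joint ranges: [-2.88, 2.88], [-0.31, 2.03], [-1.54, 1.56], [0.2, 2.42], [-1.41, 4.55], [0.19, 2.02], [-2.57, 2.57]. Speed limits (rad/s): [2.57, 2.57, 3.14, 3.14, 3.14, 3.14, 3.14].

## Interface

Orientations are given as a 3x3 rotation matrix whose columns are the frame's x, y, z axes.
In Python, from station import bot gives the robot as it stands. Calls block until the motion is done:
- bot.move_to(position, orientation): joint-space move of the TCP to a pose.
- bot.servo_line(position, max_speed=0.15, attitude=None, threshold=None): straight line of the TCP; attitude=None keeps the orientation; max_speed is the mean speed in m/s. With threshold (N) it stops when the force on the tool has changed by that much, and returns True; else False.
- bot.movej(angles): joint-space move.
- bot.set_gripper(opening): finger opening in m; the grip force is fixed at half the most; returns when the fingers have stopped.
- bot.wait(seconds).
- bot.inverse_kinematics(position, orientation): joint angles nearest the present ones, or None.
- bot.get_obs(): the state.
- bot.capture(name): name is "scene" or "top" or "wrist"; returns a dict with "color" (480x640x3 uint8, red, green, blue), "fovy" (degrees; the focal length in pixels is half the picture's height over the tangent of half this angle, whatever the lens; pixels are square), "cx", "cy" (the principal point, pixels), "extrinsics" (4x4, takes a point from world to camera coordinates). Camera axes: x right, y down, z forward; pixel columns grow to the right and rows downward; lengths in m; the calibration is good to about 2 mm. A picture is of the moment at which its call begins. There is no depth.
A pose or a line that the arm cannot do raises bot.Unreachable and nothing moves.
- bot.job_done(): hands the job in; it is judged then, once.
The state is a dict: "clock": time; "joints": joint angles; "dq": joint speeds; "joint_efforts": joint torques, N m; "tcp_pos": TCP position; "tool_rot": TCP orientation; "wrist_force": force on the tool from outside, world axes, zero at the start; "ft_torque": the same for the moment, N m; "width": finger opening in m; "finger_force": force on a finger pad.
Only numpy, scipy, OpenCV 4.12 (cv2) and the standard library are available. Lean on these libraries where they do the work, as an engineer would, in place of code of your own. Each camera call takes 0.05 s, during which the arm holds its last target. There are 200 camera calls.

## Task

Lay every steel rod from the rubber mat between the cup centres of the clamping frame, one in each lane, any lane you like. When all of them are in, work the turnbuckle in the middle round until both cross heads are drawn fully home on the rod ends, then push a pin from outside through each of the two yokes, through both ears and the lug between them, until its head is up against the ear. Leave the glass dish and the amber bottle where they are.

Things in the scene. Friction and masses are not known exactly. Their poses are not given: they have to be found in the camera images.
- frame: Clamping frame bolted to the bench: grey base plate 200 (x) x 345 (y, from -157 to 188) x 10 mm. Origin on the bench under its middle, x along rods and turnbuckle, pointing away from the robot (turned up to 0.15 rad), z up. Two cross heads (near: -x end, far: +x end), four rod lanes, the turnbuckle in the middle (y = 0), two pin yokes on the +y edge.
- face_near (a point): Middle of the inner face of the near cross head, 45 mm above the bench. The head is an aluminium bar 282 mm long (y), 20 thick (x), from 18 to 85 mm above the bench, sliding along x. This face is at frame x = -43.7 mm when fully home, 10 to 14 mm farther out at the start. It has a cup centre in each lane: blind hole 14 mm wide, 7 deep.
- face_far (a point): Middle of the inner face of the far cross head, 45 mm above the bench. The head is an aluminium bar 282 mm long (y), 20 thick (x), from 18 to 85 mm above the bench, sliding along x. This face is at frame x = +43.7 mm when fully home, 10 to 14 mm farther out at the start. It has a cup centre in each lane: blind hole 14 mm wide, 7 deep.
- lane1 (a point): Where the centre of a rod lies when in lane 1: frame (0, -126, 45) mm, axes as the frame's. The rod's shaft lies in two V rests fixed to the base, each 10 mm long, at x = -30 and +30 mm, mouth 28 mm wide at its top 48 mm above the bench, so a rod lowered within 8 mm centres itself; the closing heads push it endwise to the middle and its spigots enter the cups.
- lane2 (a point): Where the centre of a rod lies when in lane 2: frame (0, -80, 45) mm, axes as the frame's. The rod's shaft lies in two V rests fixed to the base, each 10 mm long, at x = -30 and +30 mm, mouth 28 mm wide at its top 48 mm above the bench, so a rod lowered within 8 mm centres itself; the closing heads push it endwise to the middle and its spigots enter the cups.
- lane3 (a point): Where the centre of a rod lies when in lane 3: frame (0, 80, 45) mm, axes as the frame's. The rod's shaft lies in two V rests fixed to the base, each 10 mm long, at x = -30 and +30 mm, mouth 28 mm wide at its top 48 mm above the bench, so a rod lowered within 8 mm centres itself; the closing heads push it endwise to the middle and its spigots enter the cups.
- lane4 (a point): Where the centre of a rod lies when in lane 4: frame (0, 126, 45) mm, axes as the frame's. The rod's shaft lies in two V rests fixed to the base, each 10 mm long, at x = -30 and +30 mm, mouth 28 mm wide at its top 48 mm above the bench, so a rod lowered within 8 mm centres itself; the closing heads push it endwise to the middle and its spigots enter the cups.
- turnbuckle (a joint): Turn of the turnbuckle's sleeve about the frame's x axis, rad: 0 slack, 12.57 hard stop with both heads fully home. It grows as the top of the sleeve goes towards the frame's -y side. Right and left hand threads: both heads draw in together, 1.273 mm per rad each (8 mm a turn). Starts at 1.5 to 4.7. Stays where left, friction 0.12 N m.
- sleeve (a point): Centre of the turnbuckle's sleeve on its axis: frame (0, 0, 65) mm, axes as the frame's. Sleeve 28 mm across, 50 mm long in x, with four round tommy bars at its middle, 90 degrees apart, 8 mm thick, reaching 44 mm from the axis, polished smooth; they can be pushed round from above with the closed fingers.
- bar_tip (a point): Tip of one of the four tommy bars, on the bar's line 44 mm from the sleeve's axis. It turns with the sleeve; at the hard stop this bar points up, leaning 15 degrees to the frame's -y side.
- yoke_near (a point): Yoke of the near head: two fixed ears (y = 156-164, 180-188 mm; 32 wide; top 66 mm above the bench), 14 mm hole along y, 45 mm up. Between them the head's lug (y = 168-176, same hole, its neck up to 85 mm above the bench), in line only with the turnbuckle home. The point: hole centre on the outer (+y) face of the outer ear, frame (-53.7, 188, 45) mm; frame's axes.
- yoke_far (a point): Yoke of the far head: two fixed ears (y = 156-164, 180-188 mm; 32 wide; top 66 mm above the bench), 14 mm hole along y, 45 mm up. Between them the head's lug (y = 168-176, same hole, its neck up to 85 mm above the bench), in line only with the turnbuckle home. The point: hole centre on the outer (+y) face of the outer ear, frame (+53.7, 188, 45) mm; frame's axes.
- rod1: Steel specimen rod, 100 mm long along its x axis, origin at its centre: shaft 16 mm in diameter (x = -40 to 40), 10 mm spigots 10 mm long at both ends, square boss 20 x 20 mm, 26 mm long, in the middle to grip it by. 0.12 to 0.2 kg. Starts on its boss on the rubber mat (3 mm thick) right of the frame, axis 13 mm above the bench. Absent in some starts.
- rod2: Steel specimen rod, 100 mm long along its x axis, origin at its centre: shaft 16 mm in diameter (x = -40 to 40), 10 mm spigots 10 mm long at both ends, square boss 20 x 20 mm, 26 mm long, in the middle to grip it by. 0.12 to 0.2 kg. Starts on its boss on the rubber mat (3 mm thick) right of the frame, axis 13 mm above the bench. Absent in some starts.
- rod3: Steel specimen rod, 100 mm long along its x axis, origin at its centre: shaft 16 mm in diameter (x = -40 to 40), 10 mm spigots 10 mm long at both ends, square boss 20 x 20 mm, 26 mm long, in the middle to grip it by. 0.12 to 0.2 kg. Starts on its boss on the rubber mat (3 mm thick) right of the frame, axis 13 mm above the bench. Absent in some starts.
- rod4: Steel specimen rod, 100 mm long along its x axis, origin at its centre: shaft 16 mm in diameter (x = -40 to 40), 10 mm spigots 10 mm long at both ends, square boss 20 x 20 mm, 26 mm long, in the middle to grip it by. 0.12 to 0.2 kg. Starts on its boss on the rubber mat (3 mm thick) right of the frame, axis 13 mm above the bench. Absent in some starts.
- pin1: Steel yoke pin, lying on the bench left of the frame: square head 16 x 16 mm, 24 mm long (x = -24 to 0), round shaft 10 mm in diameter, 40 mm long, tapered over its last 6 mm (x = 0 to 40). Origin on the axis at the shoulder under the head, x along the shaft to the tip, 8 mm above the bench. 0.08 kg. Both pins are alike.
- pin2: Steel yoke pin, lying on the bench left of the frame: square head 16 x 16 mm, 24 mm long (x = -24 to 0), round shaft 10 mm in diameter, 40 mm long, tapered over its last 6 mm (x = 0 to 40). Origin on the axis at the shoulder under the head, x along the shaft to the tip, 8 mm above the bench. 0.08 kg. Both pins are alike.
- dish: Shallow glass dish, 90 mm across, 18 mm high, not part of the job.
- amber_bottle: Amber reagent bottle, 60 mm across, 150 mm high, beyond the frame, not part of the job.

How it is judged:
On the way, in this order (a step that is already met when the one before it is completed fails the run):
1. every rod present lies in the V rests of a lane between the open heads ((distance between rod1 and lane1 below 0.009 m or distance between rod1 and lane2 below 0.009 m or distance between rod1 and lane3 below 0.009 m or distance between rod1 and lane4 below 0.009 m) and angle between the x axis of each of rod1, rod2, rod3, rod4 and the x axis of frame, either way round below 0.08 rad and (distance between rod2 and lane1 below 0.009 m or distance between rod2 and lane2 below 0.009 m or distance between rod2 and lane3 below 0.009 m or distance between rod2 and lane4 below 0.009 m) and (distance between rod3 and lane1 below 0.009 m or distance between rod3 and lane2 below 0.009 m or distance between rod3 and lane3 below 0.009 m or distance between rod3 and lane4 below 0.009 m) and (distance between rod4 and lane1 below 0.009 m or distance between rod4 and lane2 below 0.009 m or distance between rod4 and lane3 below 0.009 m or distance between rod4 and lane4 below 0.009 m)), for 0.2 s.
2. the turnbuckle is fully home, with every rod held between its centres (value of joint turnbuckle above 12.45 rad and (distance between rod1 and lane1 below 0.006 m or distance between rod1 and lane2 below 0.006 m or distance between rod1 and lane3 below 0.006 m or distance between rod1 and lane4 below 0.006 m) and angle between the x axis of each of rod1, rod2, rod3, rod4 and the x axis of frame, either way round below 0.08 rad and (distance between rod2 and lane1 below 0.006 m or distance between rod2 and lane2 below 0.006 m or distance between rod2 and lane3 below 0.006 m or distance between rod2 and lane4 below 0.006 m) and (distance between rod3 and lane1 below 0.006 m or distance between rod3 and lane2 below 0.006 m or distance between rod3 and lane3 below 0.006 m or distance between rod3 and lane4 below 0.006 m) and (distance between rod4 and lane1 below 0.006 m or distance between rod4 and lane2 below 0.006 m or distance between rod4 and lane3 below 0.006 m or distance between rod4 and lane4 below 0.006 m)), for 0.2 s.
3. a pin is home in each yoke ((((distance between pin1 and yoke_near below 0.006 m and angle between the x axis of pin1 and the y axis of frame, either way round below 0.2 rad) and (distance between pin2 and yoke_far below 0.006 m and angle between the x axis of pin2 and the y axis of frame, either way round below 0.2 rad)) or ((distance between pin2 and yoke_near below 0.006 m and angle between the x axis of pin2 and the y axis of frame, either way round below 0.2 rad) and (distance between pin1 and yoke_far below 0.006 m and angle between the x axis of pin1 and the y axis of frame, either way round below 0.2 rad)))), for 0.2 s.
At the end, for the whole second after the job is handed in: Every rod present lies within 6 mm of a lane's point and within 0.08 rad of the frame's x axis; the turnbuckle reads above 12.45 rad; in each yoke a pin lies along the frame's y axis (within 0.2 rad) with its shoulder within 6 mm of the yoke's point; rods and pins at rest (all of step 2 and (((distance between pin1 and yoke_near below 0.006 m and angle between the x axis of pin1 and the y axis of frame, either way round below 0.2 rad) and (distance between pin2 and yoke_far below 0.006 m and angle between the x axis of pin2 and the y axis of frame, either way round below 0.2 rad)) or ((distance between pin2 and yoke_near below 0.006 m and angle between the x axis of pin2 and the y axis of frame, either way round below 0.2 rad) and (distance between pin1 and yoke_far below 0.006 m and angle between the x axis of pin1 and the y axis of frame, either way round below 0.2 rad))) and linear speed of each of rod1, rod2, rod3, rod4, pin1, pin2 below 0.02 m/s); the robot touches nothing.
It fails at once if the dish or the amber bottle is pushed more than 30 mm (distance of any of dish, amber_bottle from where it was at the start of the episode above 0.03 m).
Of rod1, rod2, rod3, rod4 only 2 to 4 are there at a start; the rules pass over those that are not, and their reading is None.
At some moment in a run one of pin1, pin2 may be knocked a few centimetres aside while the robot is not near it.
Once in a run the grip may slacken for a moment while it holds something.
It also fails if it takes over 210 s, if anything falls off the work surface, if the arm or the gripper's body presses on something with over 40 N, if the wrist force passes 120 N, or if a joint passes its speed limit or range.

## Working session

There is one attempt and no reset: what is moved stays moved. The work goes in short steps, each a Python script; the robot and the scene stay as the last script left them, time stands still between calls to the robot, and variables do not carry over. Pictures are saved under pics/ and viewed, at most 14 in all, crops included, and the job is handed in when it is done.

```bash
ls; mkdir -p pics; python3 - <<'E'
from station import bot
import cv2,numpy as np
for n in ("top","scene"):
    c=bot.capture(n); cv2.imwrite(f"pics/{n}0.png",c["color"][:,:,::-1])
    print(n,c["fovy"],c["cx"],c["cy"],np.round(c["extrinsics"],4).tolist())
o=bot.get_obs(); print(o, bot.tips_ahead)
E
```

```text
pics
station.py
top 47.65243290246653 318.4780545080315 247.85077091237204 [[0.003, -1.0, 0.0074, -0.014], [-0.9923, -0.0039, -0.1241, 0.5599], [0.1241, -0.0069, -0.9922, 1.0824], [0.0, 0.0, 0.0, 1.0]]
scene 45.0703632342946 319.94009433387583 237.22243632414896 [[-0.2996, 0.954, 0.0064, 0.1608], [0.8068, 0.257, -0.5321, -0.3933], [-0.5093, -0.1542, -0.8467, 1.5006], [0.0, 0.0, 0.0, 1.0]]
{'clock': 0.1, 'joints': array([ 1.36624417,  0.50172675, -0.42681054,  1.55137606,  0.22080038,
        1.13831323, -0.21029758]), 'dq': array([-0.00137466, -0.00065657, -0.00080611, -0.0020952 ,  0.00077002,
        0.00058304, -0.00045286]), 'joint_efforts': array([-1.10941535e-02, -5.70811987e+01, -5.83890796e+00, -2.81746513e+01,
        1.03523524e-02,  5.60325425e-03, -7.35832344e-06]), 'tcp_pos': array([ 0.2928029 , -0.57973866,  0.30296764]), 'tool_rot': array([[ 8.92557165e-01,  4.50933629e-01, -7.53931552e-04],
       [ 4.50934257e-01, -8.92555731e-01,  1.60070659e-03],
       [ 4.88865050e-05, -1.76869570e-03, -9.99998435e-01]]), 'wrist_force': array([ 0.84760827,  0.44971309, -0.53851743]), 'ft_torque': array([ 0.01044313, -0.00331147, -0.0473008 ]), 'finger_force': 0.0, 'width': 0.0853875988225967} 0.0726
```

View pics/top0.png

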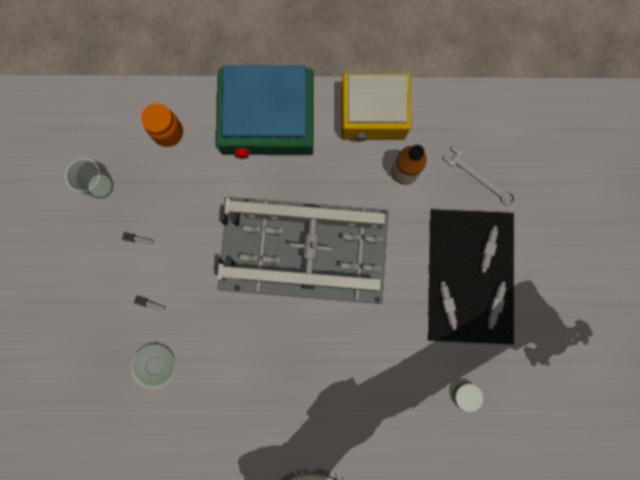

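View pics/scene0.png

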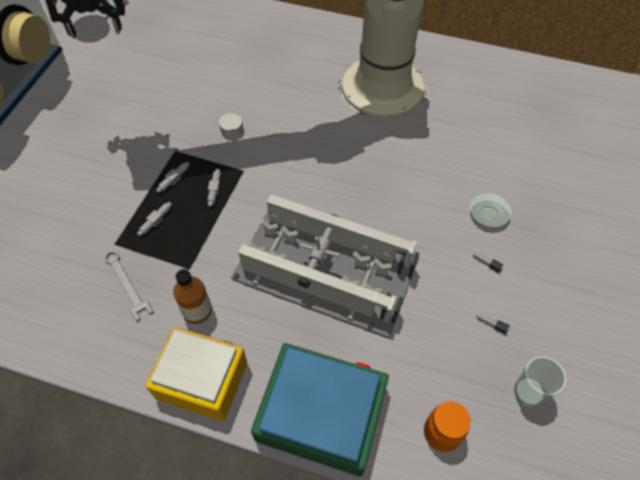

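The top view shows three rods on the mat at (490,249), (449,305) and (497,305), and two pins with their heads to the left (+y) at about (138,238) and (150,302). The frame sits around (305,250). In the scene view the dish is clear of the frame and the amber bottle is beyond it. Next I'll get rough positions and take wrist pictures.

```bash
cat > h.py <<'E'
from station import bot
import numpy as np, cv2
def cam(c):
    f=240/np.tan(np.radians(c["fovy"])/2)
    return np.array([[f,0,c["cx"]],[0,f,c["cy"]],[0,0,1]]),np.asarray(c["extrinsics"])
def ray(c,uv,z):
    """pixels -> world points on the plane at height z"""
    K,E=cam(c); uv=np.atleast_2d(uv).astype(float)
    d=np.c_[uv,np.ones(len(uv))]@np.linalg.inv(K).T@E[:3,:3]
    o=-E[:3,:3].T@E[:3,3]
    return o+d*((z-o[2])/d[:,2])[:,None]
def proj(c,P):
    K,E=cam(c); q=(np.atleast_2d(P)@E[:3,:3].T+E[:3,3])@K.T
    return q[:,:2]/q[:,2:]
def down(yaw):
    """tool pointing down, its x axis at yaw in world"""
    c,s=np.cos(yaw),np.sin(yaw)
    return np.array([[c,s,0],[s,-c,0],[0,0,-1.]])
E
python3 - <<'E'
from h import *
c=bot.capture("top")
print(ray(c,[(218,293),(383,303),(388,209),(225,198)],.01).round(3).tolist())
print(ray(c,[(490,249),(449,305),(497,305)],.013).round(3).tolist())
print(ray(c,[(138,238),(150,302),(123,237),(136,300),(153,366)],.008).round(3).tolist())
img=c["color"][:,:,::-1]
a=cv2.resize(img[180:310,205:405],None,fx=4,fy=4,interpolation=cv2.INTER_CUBIC)
cv2.imwrite("pics/frame_top.png",a)
for n,p,y in(("wf",(.48,0.05,.5),0),("wm",(.45,-.3,.4),0)):
    try:
        bot.move_to(p,down(y)); w=bot.capture("wrist"); cv2.imwrite(f"pics/{n}.png",w["color"][:,:,::-1])
        np.save(f"{n}.npy",w,allow_pickle=True)
        print(n,w["fovy"],w["cx"],w["cy"],np.round(w["extrinsics"],4).tolist())
    except bot.Unreachable as e: print(n,e)
print(bot.get_obs()["joints"],bot.get_obs()["clock"])
E
```

```text
[[0.468, 0.196, 0.01], [0.448, -0.147, 0.01], [0.647, -0.16, 0.01], [0.669, 0.187, 0.01]]
[[0.562, -0.373, 0.013], [0.444, -0.283, 0.013], [0.445, -0.383, 0.013]]
[[0.583, 0.368, 0.008], [0.449, 0.337, 0.008], [0.585, 0.399, 0.008], [0.453, 0.366, 0.008], [0.318, 0.326, 0.008]]
wf 71.54989948303195 323.8275176871408 239.01506301204773 [[-0.0014, -1.0, -0.0008, 0.049], [-0.9655, 0.0011, 0.2603, 0.3773], [-0.2603, 0.0011, -0.9655, 0.6914], [0.0, 0.0, 0.0, 1.0]]
wm 71.54989948303195 323.8275176871408 239.01506301204773 [[0.003, -1.0, -0.0004, -0.3004], [-0.9659, -0.003, 0.259, 0.3745], [-0.259, -0.0004, -0.9659, 0.5876], [0.0, 0.0, 0.0, 1.0]]
[ 1.54098818  0.51828827 -1.37778613  1.68927722  0.51955896  1.37150552
 -1.48828166] 4.05
```

View pics/wf.png

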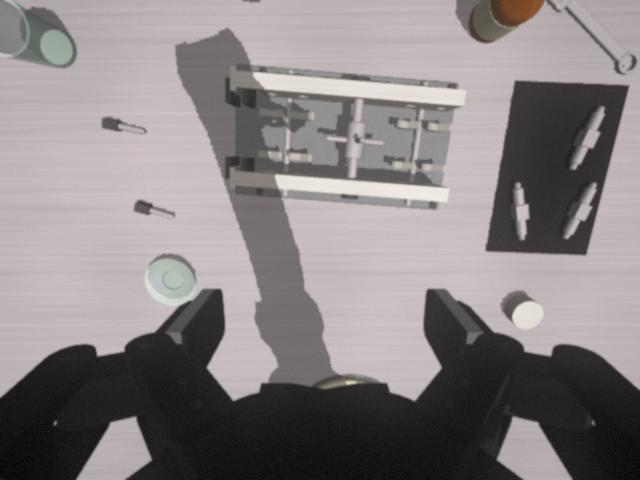

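View pics/wm.png

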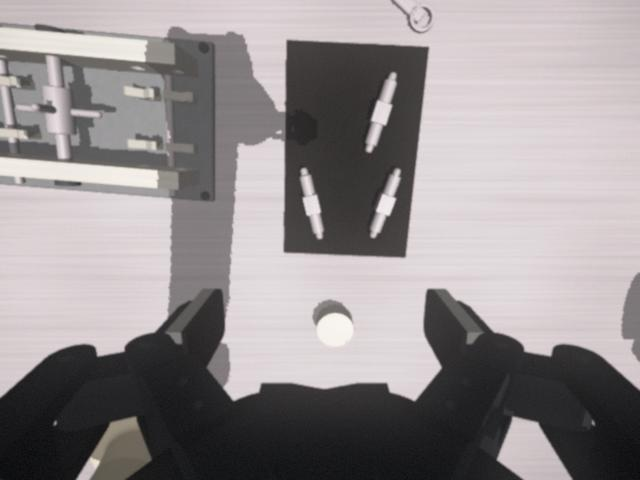

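View pics/frame_top.png

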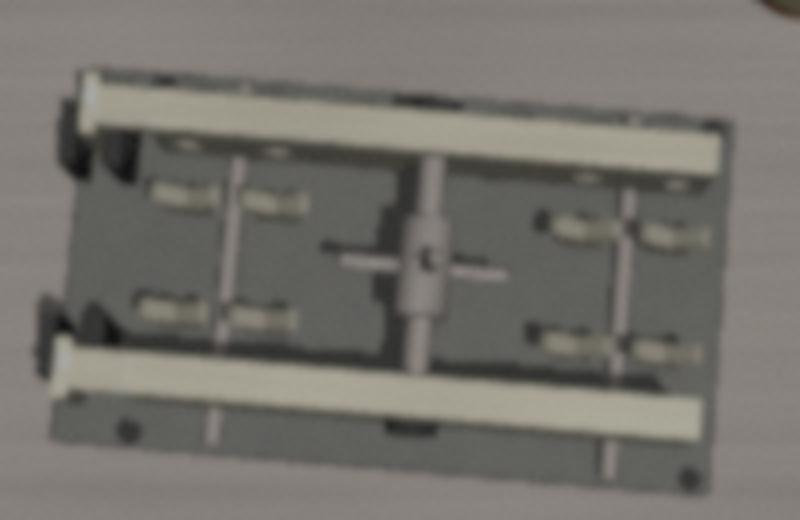

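The wrist pictures show the frame upright at about (345,140), the three rods at (381,112), (312,205) and (386,205), and a dark pin head and lighter shaft for each pin. The frame crop gives clear base corners and V rests. I'll fit the frame from the crop, then take closer wrist pictures from directly above.

```bash
cat >> h.py <<'E'
from scipy.optimize import least_squares
def fitframe(c,uv,P,x0=(.56,.02,-.06)):
    """frame pose x,y,yaw from pixel positions of model points P (m, frame axes)"""
    def W(p):
        s,k=np.sin(p[2]),np.cos(p[2]); return np.c_[p[0]+k*P[:,0]-s*P[:,1],p[1]+s*P[:,0]+k*P[:,1],P[:,2]]
    r=least_squares(lambda p:(proj(c,W(p))-uv).ravel(),x0,loss="soft_l1",x_scale=(1,1,1))
    return r.x,(proj(c,W(r.x))-uv)
LAN=[-.126,-.08,.08,.126]
E
python3 - <<'E'
from h import *
c=bot.capture("top")
P=np.array([(-.1,.188,.01),(-.1,-.157,.01),(.1,-.157,.01),(.1,.188,.01)]+[(sx*.03,y,.048) for y in LAN[::-1] for sx in(-1,1)])
uv=np.array([(52,440),(708,493),(733,121),(82,70),(172,310),(183,195),(264,318),(276,204),(576,345),(584,229),(667,352),(675,238)],float)
uv=(uv+.5)/4-.5+[205,180]
p,r=fitframe(c,uv,P); print(p.round(4),r.round(1).tolist())
yaw=p[2]; np.save("frame.npy",p)
fx=np.array([np.cos(yaw),np.sin(yaw)])
for n,q in(("m2",np.array([.48,-.34])),("f2",p[:2]),("p2",np.array([.52,.36]))):
    t=q-.064*fx
    bot.move_to((*t,.27),down(yaw)); bot.wait(.3); w=bot.capture("wrist")
    cv2.imwrite(f"pics/{n}.png",w["color"][:,:,::-1]); np.save(f"{n}.npy",w,allow_pickle=True)
print(bot.get_obs()["joints"].round(2),bot.get_obs()["clock"])
E
```

```text
[ 0.5581  0.004  -0.0777] [[-1.0, 0.8], [0.5, 1.1], [0.5, -0.3], [1.3, -0.7], [-0.2, 0.4], [-0.1, 0.0], [-0.6, 0.3], [-0.9, -0.4], [0.2, -0.1], [0.3, -0.3], [0.1, 0.0], [0.1, -0.7]]
[-0.39  0.42 -0.43  1.75  0.2   1.01 -2.54] 8.4917
```

View pics/f2.png

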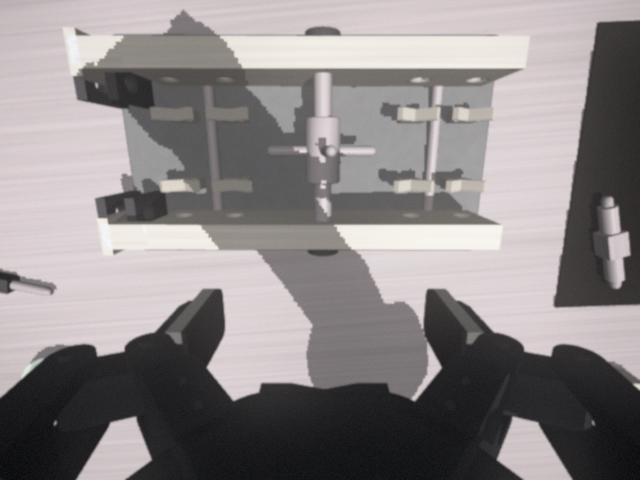

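View pics/m2.png

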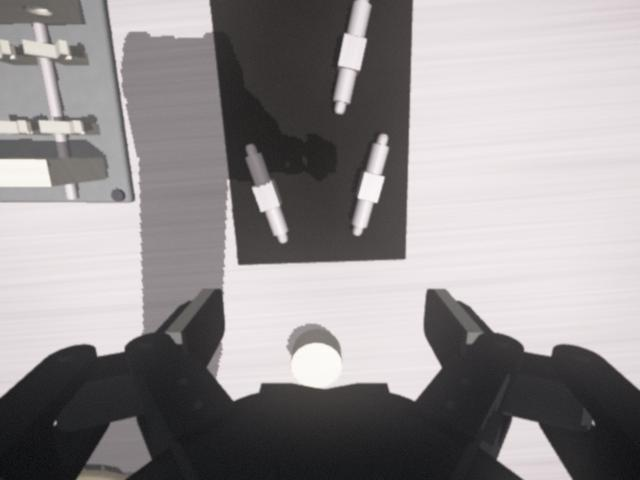

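The frame picture shows the V rests at about rows 114 and 186, columns 171/228/418/472 and 180/234/413/466. The upright tommy bar's tip is at (330,150). The mat picture shows the rods at (265,195), (370,186) and (352,52), the last cut off at the top edge. I'll fit the frame and detect the rods automatically.

```bash
cat >> h.py <<'E'
def rods(w):
    """rods seen on the black mat: list of (x,y,yaw) from their silhouettes"""
    hsv=cv2.cvtColor(w["color"],cv2.COLOR_RGB2GRAY)
    mat=((hsv<60)*255).astype(np.uint8); mat[285:]=0
    n,l,st,_=cv2.connectedComponentsWithStats(mat)
    i=1+np.argmax(st[1:,4]); hull=np.zeros_like(mat)
    ct=cv2.findContours((l==i).astype(np.uint8),cv2.RETR_EXTERNAL,cv2.CHAIN_APPROX_NONE)[0]
    cv2.fillConvexPoly(hull,cv2.convexHull(np.vstack(ct)),255); hull=cv2.erode(hull,np.ones((7,7)))
    b=((hsv>62)&(hull>0)).astype(np.uint8); b=cv2.morphologyEx(b,cv2.MORPH_OPEN,np.ones((3,3)))
    out=[]
    n,l,st,_=cv2.connectedComponentsWithStats(b)
    for k in range(1,n):
        if st[k,4]<600: continue
        v,u=np.nonzero(l==k); X=ray(w,np.c_[u,v],.013)[:,:2]
        if min(st[k,0],st[k,1])<3: continue
        (cx,cy),(a,bb),ang=cv2.minAreaRect((X*1e3).astype(np.float32))
        m=X.mean(0); ev,V=np.linalg.eigh(np.cov((X-m).T)); d=V[:,1]*np.sign(V[0,1])
        out.append((*m,np.arctan2(d[1],d[0]),cx/1e3,cy/1e3,max(a,bb),min(a,bb)))
    return out
E
python3 - <<'E'
from h import *
w=np.load("f2.npy",allow_pickle=True).item()
uv=np.array([(180.5,186),(171.5,114),(234,186),(228,114),(413.5,187),(418.5,114),(465.5,186),(472.5,114)],float)
P=np.array([(sx*.03,y,.048) for y in LAN[::-1] for sx in(-1,1)])
p,r=fitframe(w,uv,P,np.load("frame.npy")); print(p.round(4),r.round(1).tolist())
R=np.array([[np.cos(p[2]),-np.sin(p[2])],[np.sin(p[2]),np.cos(p[2])]])
E4=ray(w,[(527,68),(527,38),(500,226),(500,249),(330,150),(70,30),(105,253)],.085)[:,:2]
print(((E4-p[:2])@R).round(4).tolist())
print("bar",((ray(w,[(330,150)],.109)[:,:2]-p[:2])@R).round(4))
np.save("frame.npy",p)
for x in rods(np.load("m2.npy",allow_pickle=True).item()): print(np.round(x,4).tolist())
E
```

```text
[ 0.5566  0.0028 -0.0798] [[-2.3, 0.9], [-1.5, -0.5], [-2.9, 0.9], [-2.1, -0.4], [1.5, 0.1], [1.8, -0.3], [2.4, 1.1], [3.7, -0.2]]
[[0.0563, -0.1418], [0.0749, -0.1389], [-0.0562, -0.1387], [-0.075, -0.1413], [0.0012, -0.0052], [0.0796, 0.1713], [-0.0786, 0.1745]]
bar [[ 0.0012 -0.0048]]
[0.547, -0.3659, -0.1759, 0.5502, -0.3678, 80.3012, 20.3004]
[0.4616, -0.2784, 0.3125, 0.4624, -0.2769, 61.3513, 26.7499]
```

```bash
cat >> h.py <<'E'
def rod(w,seed,thr=(50,60,70,80,90)):
    """rod at about seed (x,y) on the black mat -> x,y,yaw,length,width"""
    g=cv2.GaussianBlur(cv2.cvtColor(w["color"],cv2.COLOR_RGB2GRAY),(3,3),0); res=[]
    su,sv=proj(w,[(*seed,.015)])[0].astype(int)
    for t in thr:
        b=(g>t).astype(np.uint8); n,l,st,_=cv2.connectedComponentsWithStats(b)
        s=l[sv-4:sv+5,su-4:su+5]; s=s[s>0]
        if not len(s): continue
        v,u=np.nonzero(l==np.bincount(s).argmax())
        (cx,cy),(a,bb),_=cv2.minAreaRect((ray(w,np.c_[u,v],.013)[:,:2]*1e3).astype(np.float32))
        X=ray(w,np.c_[u,v],.013)[:,:2]; V=np.linalg.eigh(np.cov(X.T))[1][:,1]; V=V*np.sign(V[0])
        res.append((cx/1e3,cy/1e3,np.arctan2(V[1],V[0]),max(a,bb),min(a,bb)))
    return res
E
python3 - <<'E'
from h import *
w=np.load("m2.npy",allow_pickle=True).item()
for px in((265,195),(370,186),(352,52)):
    s=ray(w,[px],.018)[0,:2]; print(s.round(4))
    for r in rod(w,s): print("  ",np.round(r,4).tolist())
E
```

```text
[ 0.4433 -0.2811]
   [0.3888, -0.3282, 1.4781, 744.5176, 433.7282]
   [0.4001, -0.3289, 1.5077, 744.1832, 411.0183]
   [0.4402, -0.2817, 0.2241, 106.1008, 26.1971]
   [0.4414, -0.2813, 0.2281, 102.9513, 24.9528]
   [0.4416, -0.281, 0.2287, 101.968, 23.8476]
[ 0.4442 -0.3829]
   [0.3888, -0.3282, 1.4781, 744.5176, 433.7282]
   [0.4001, -0.3289, 1.5077, 744.1832, 411.0183]
   [0.4015, -0.329, 1.5025, 744.1832, 408.343]
   [0.4427, -0.3842, -0.312, 103.6728, 24.2507]
   [0.4427, -0.3842, -0.313, 103.2241, 23.4047]
[ 0.5615 -0.372 ]
   [0.3888, -0.3282, 1.4781, 744.5176, 433.7282]
   [0.4001, -0.3289, 1.5077, 744.1832, 411.0183]
   [0.5573, -0.3709, -0.2914, 95.5711, 23.3484]
   [0.5574, -0.3709, -0.2919, 95.281, 22.7801]
   [0.5575, -0.3709, -0.2913, 95.0871, 22.4256]
```

```bash
cat >> h.py <<'E'
F=np.load("frame.npy")
def fw(x,y):
    k,s=np.cos(F[2]),np.sin(F[2]); return np.array([F[0]+k*x-s*y,F[1]+s*x+k*y])
def go(xy,z,yaw): bot.move_to((*xy,z),down(yaw))
def line(xy,z,**k): return bot.servo_line((*xy,z),**k)
def snap(n,name="wrist"):
    w=bot.capture(name); cv2.imwrite(f"pics/{n}.png",w["color"][:,:,::-1]); np.save(f"{n}.npy",w,allow_pickle=True); return w
def st(*k):
    o=bot.get_obs(); print(round(o["clock"],1),"w",round(o["width"],4),"ff",round(o["finger_force"],1),"F",o["wrist_force"].round(1),"tcp",o["tcp_pos"].round(4),*k)
def pick(x,y,yaw,z=.079,open_=.05):
    bot.set_gripper(open_); go((x,y),.16,yaw); line((x,y),z,max_speed=.12); bot.set_gripper(0); line((x,y),.19,max_speed=.2)
E
python3 - <<'E'
from h import *
pick(.4416,-.281,.2288); st()
snap("r1")
go(fw(0,.08),.2,F[2]); st(); bot.wait(.3); snap("r1b"); print(bot.get_obs()["joints"].round(2))
E
```

```text
13.2 w 0.0185 ff 58.7 F [-0.7  0.6 -1.7] tcp [ 0.4409 -0.2807  0.1892]
14.7 w 0.0186 ff 58.6 F [-0.1 -0.6 -1.1] tcp [0.5629 0.0807 0.1994]
[-0.04  0.46 -0.2   1.85  0.11  0.84 -1.94]
```

View pics/r1b.png

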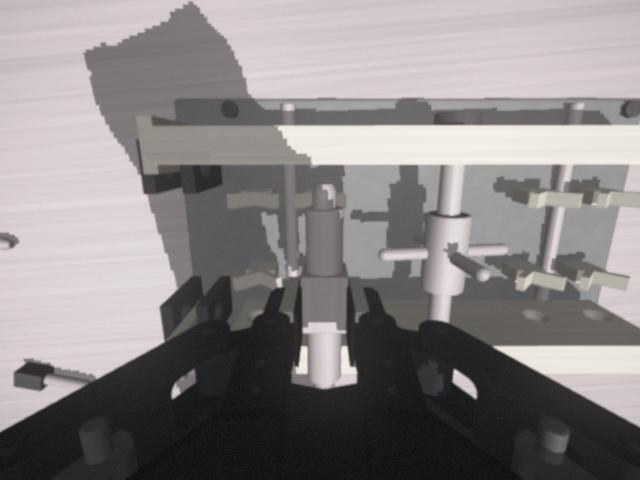

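The rod is held straight between the pads, its ends at (324,185) and (323,387). I'll compare these with the expected ends and correct the offset when placing.

```bash
python3 - <<'E'
from h import *
w=np.load("r1b.npy",allow_pickle=True).item()
t=bot.get_obs()["tcp_pos"][:2]; fx=np.array([np.cos(F[2]),np.sin(F[2])])
print(proj(w,[(*(t+s*fx),.134) for s in(.05,.013,-.013,-.05)]).round(1).tolist())
E
```

```text
[[320.4, 185.7], [320.7, 271.7], [320.9, 325.6], [321.2, 394.5]]
```

```bash
cat >> h.py <<'E'
def place(y):
    q=fw(0,y); go(q,.2,F[2]); hit=line(q,.112,max_speed=.1,threshold=15); st("hit",hit)
    bot.set_gripper(.032); line(q,.2,max_speed=.2)
E
python3 - <<'E'
from h import *
place(.08)
pick(.4430,-.3840,-.3125); st()
go(fw(0,-.08),.2,F[2]); bot.wait(.2); snap("r2b"); place(-.08)
q=np.array([.50,-.36])-.064*np.array([np.cos(F[2]),np.sin(F[2])]); go(q,.27,F[2]); bot.wait(.3)
w=snap("m3")
for r in rod(w,(.5605,-.372)): print(np.round(r,4).tolist())
E
```

```text
16.1 w 0.0187 ff 58.8 F [ 1.3  3.1 -0.3] tcp [0.562  0.0838 0.1123] hit True
20.9 w 0.0183 ff 58.8 F [-0.1  0.5 -2.5] tcp [ 0.4423 -0.3835  0.189 ]
23.5 w 0.0184 ff 64.9 F [1.4 1.2 0.6] tcp [ 0.5493 -0.0756  0.1122] hit True
[0.3785, -0.3439, 1.4842, 766.4105, 491.5628]
[0.403, -0.3439, 1.5175, 765.7089, 447.4533]
[0.561, -0.3718, -0.289, 103.483, 23.5205]
[0.5611, -0.3717, -0.2894, 103.0937, 22.9576]
[0.5611, -0.3716, -0.2895, 102.4548, 22.4728]
```

```bash
python3 - <<'E'
import numpy as np; p=np.load("frame.npy"); p[1]+=.0013; np.save("frame.npy",p)
from h import *
pick(.5611,-.3717,-.2894); st()
place(-.126)
bot.set_gripper(0.02)
fx=np.array([np.cos(F[2]),np.sin(F[2])])
go(fw(-.064,-.0),.27,F[2]); bot.wait(.4); snap("f3"); st()
E
```

```text
28.9 w 0.0182 ff 59.5 F [ 0.3  0.2 -2.1] tcp [ 0.5602 -0.3712  0.1887]
30.7 w 0.0188 ff 60.5 F [-1.6 -0.3  5.4] tcp [ 0.5455 -0.1213  0.1121] hit True
33.0 w 0.02 ff 0.0 F [ 0.5 -0.1  0.7] tcp [0.4929 0.0087 0.2696]
```

View pics/f3.png

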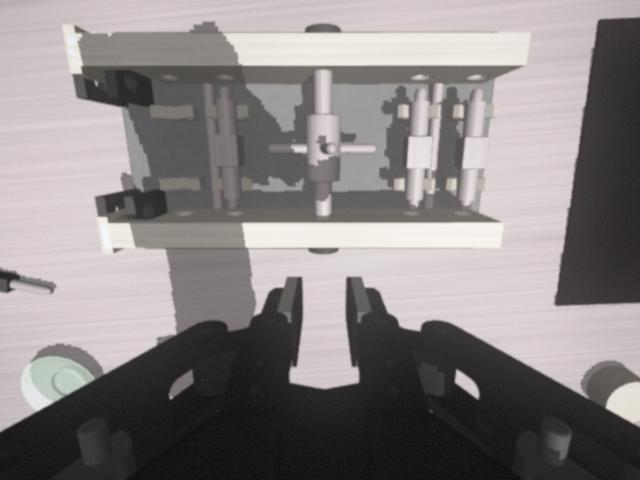

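All three rods lie in their rests at columns 228, 418 and 472, centred near row 148. The upright bar's tip is at (331,148), so it leans about 6° towards -y. Now for the turnbuckle.

```bash
cat >> h.py <<'E'
D=np.radians
def corner(ph):
    """finger's leading lower edge (frame y, z from the sleeve axis) against a bar at ph degrees from up towards -y"""
    a=D(ph); r=30+8*max(0,ph-45)/45
    y=-r*np.sin(a)+4.3*np.cos(a); z=r*np.cos(a)+4.3*np.sin(a)
    if ph<0: y=44*np.sin(-a)+4.3*np.cos(a)
    return y,z
def tip(y,z,**k):
    """closed fingers' lower leading edge to frame y, height z over the sleeve axis"""
    return line(fw(0,y+.011),.065+.0726+z,**k)
def sweep(p0,p1,thr=30,step=13):
    y,z=np.array(corner(p0))/1e3
    tip(y+.008,.062,max_speed=.2); tip(y+.008,z,max_speed=.12)
    for ph in np.append(np.arange(p0,p1,step),p1):
        y,z=np.array(corner(ph))/1e3
        if tip(y,z,max_speed=.07,threshold=thr): st("stop near",ph); return ph
    o=bot.get_obs(); y=bot.get_obs()
    st("swept"); return None
def lift():
    p=bot.get_obs()["tcp_pos"]; bot.servo_line((p[0],p[1],.065+.0726+.062),max_speed=.2)
E
python3 - <<'E'
from h import *
bot.set_gripper(0)
for y in (F[2]+np.pi/2,F[2]-np.pi/2):
    q=bot.inverse_kinematics((*fw(0,.03),.2),down(y)); print(q if q is None else q.round(2))
    if q is not None: best=y if abs(q[6])<2 else None
    if q is not None and best is not None: Y=best
go(fw(0,.03),.21,Y); st(Y)
print(sweep(0,78)); lift()
go(fw(-.064,0),.27,F[2]); bot.wait(.3); snap("t1")
E
```

```text
[ 0.25  0.48 -0.45  1.87  0.27  0.86 -0.42]
[-1.    0.94  1.35  1.91 -1.    1.2  -2.49]
34.6 w 0.0001 ff 0.0 F [ 0.  -0.2 -0.7] tcp [0.5589 0.0339 0.2101] 1.4909600528690898
37.0 w -0.0001 ff 0.3 F [0.9 0.4 0.1] tcp [ 0.5545 -0.0197  0.149 ] swept
None
```

View pics/t1.png

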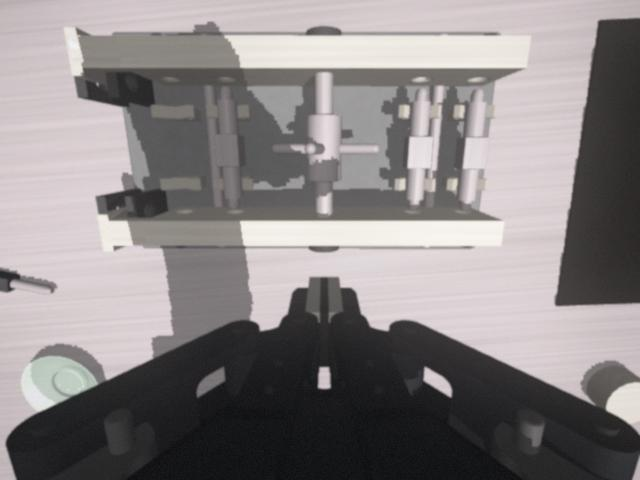

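The next bar's tip is at (311,148), about -11° from up as predicted, and the rods are undisturbed. I'll run the remaining sweeps.

```bash
python3 - <<'E'
from h import *
go(fw(0,.04),.21,F[2]+np.pi/2)
for i in range(5):
    r=sweep(-16,78); lift()
    if r is not None: break
go(fw(-.064,0),.27,F[2]); bot.wait(.3); snap("t2"); st()
E
```

```text
43.4 w -0.0 ff 1.0 F [0.4 1.  2. ] tcp [ 0.5546 -0.0192  0.1492] swept
47.0 w 0.0 ff 1.0 F [-0.6  0.6  1.1] tcp [ 0.5546 -0.0192  0.1492] swept
50.6 w 0.0002 ff 1.0 F [-0.5  1.2  1.6] tcp [ 0.5546 -0.0192  0.1492] swept
54.2 w -0.0004 ff 1.0 F [-0.1  1.5  1.6] tcp [ 0.5546 -0.0192  0.1492] swept
57.9 w 0.0003 ff 1.0 F [0.1 1.5 2.2] tcp [ 0.5547 -0.0192  0.1492] swept
59.9 w -0.0002 ff 0.0 F [ 0.6 -0.2 -0.8] tcp [0.4928 0.0091 0.2699]
```

View pics/t2.png

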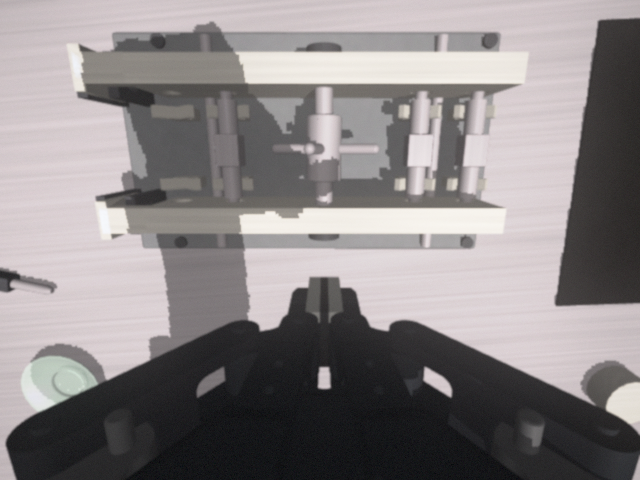

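The heads are nearly home, rod spigots are in the cups, and the bar tip is at (311,148), again about -11°. One short push up to the stop remains.

```bash
python3 - <<'E'
from h import *
go(fw(0,.04),.21,F[2]+np.pi/2)
r=sweep(-16,30,thr=16,step=6)
p=bot.get_obs()["tcp_pos"]; print("edge",((p[:2]-F[:2])@[-np.sin(F[2]),np.cos(F[2])]-.011).round(4), p[2]-.1376)
bot.servo_line((p[0]-.0003,p[1]+.004,p[2])); lift()
go(fw(-.064,0),.27,F[2]); bot.wait(.3); snap("t3"); st()
bot.set_gripper(.045)
for yaw in (F[2],F[2]+np.pi):
    for xy in ((.57,.37),(.44,.34),fw(.0537,.2),fw(-.0537,.2)):
        for z in(.078,.2):
            q=bot.inverse_kinematics((*xy,z),down(yaw+np.pi/2)); print(xy,z,None if q is None else q.round(2))
go(np.array([.52,.36])+(-.066,.005),.27,F[2]); bot.wait(.3); snap("p3"); st()
E
```

```text
64.1 w -0.0001 ff 7.7 F [-0.8 13.3 10.2] tcp [0.5573 0.0087 0.1672] swept
edge -0.0064 0.029582433257917262
66.3 w -0.0 ff 0.0 F [-0.2 -0.3 -0.4] tcp [0.4928 0.0091 0.2698]
(0.57, 0.37) 0.078 [-0.38  0.81 -0.34  1.59  0.35  0.8  -0.95]
(0.57, 0.37) 0.2 [-0.33  0.66 -0.41  1.55  0.3   0.99 -0.91]
(0.44, 0.34) 0.078 [-0.45  0.65 -0.33  1.92  0.34  0.62 -1.07]
(0.44, 0.34) 0.2 [-0.35  0.47 -0.45  1.88  0.26  0.85 -1.01]
[0.62609687 0.1991592 ] 0.078 [-0.12  0.77 -0.32  1.66  0.33  0.76 -0.67]
[0.62609687 0.1991592 ] 0.2 [-0.09  0.61 -0.36  1.62  0.25  0.96 -0.62]
[0.51903896 0.20772451] 0.078 [-0.18  0.65 -0.32  1.92  0.33  0.62 -0.78]
[0.51903896 0.20772451] 0.2 [-0.12  0.46 -0.38  1.87  0.22  0.85 -0.7 ]
(0.57, 0.37) 0.078 [ 0.12  1.28 -1.31  1.58  1.27  1.32  1.68]
(0.57, 0.37) 0.2 [ 0.12  1.06 -1.31  1.54  1.04  1.36  1.78]
(0.44, 0.34) 0.078 [ 0.18  1.18 -1.31  1.9   1.26  1.21  1.44]
(0.44, 0.34) 0.2 [ 0.19  0.87 -1.3   1.86  0.92  1.18  1.62]
[0.62609687 0.1991592 ] 0.078 [ 0.42  1.26 -1.31  1.64  1.27  1.3   1.92]
[0.62609687 0.1991592 ] 0.2 [ 0.42  1.03 -1.31  1.6   1.02  1.33  2.02]
[0.51903896 0.20772451] 0.078 [ 0.45  1.18 -1.31  1.9   1.26  1.22  1.72]
[0.51903896 0.20772451] 0.2 [ 0.46  0.87 -1.3   1.85  0.92  1.19  1.9 ]
68.5 w 0.0453 ff 0.0 F [0.4 0.5 0.1] tcp [0.4544 0.3643 0.2701]
```

```bash
python3 - <<'E'
import cv2,numpy as np
a=cv2.imread("pics/t3.png")[20:270,60:520]; b=cv2.imread("pics/p3.png")
cv2.imwrite("pics/tp.png",np.vstack([cv2.resize(a,(560,304),interpolation=3),cv2.resize(b[0:330,80:640],(560,296+34))[:296]]))
E
```

```text
(no output)
```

View pics/tp.png

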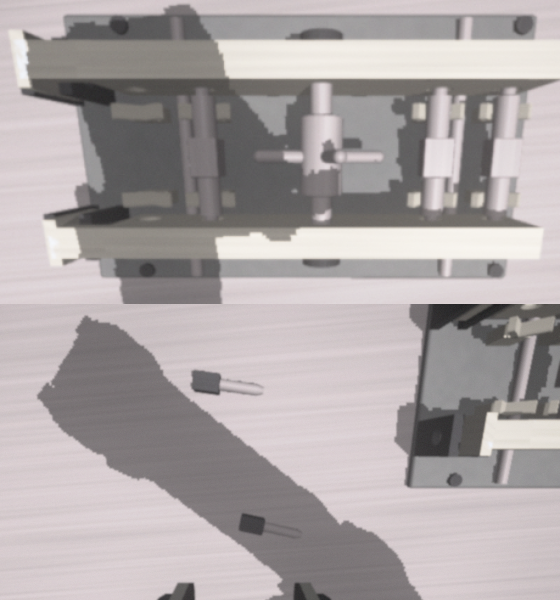

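The heads are home: the bar tip is at about (339,149), roughly 14° from up, and the end force of about 17 N against friction of about 4 N says it is on the stop. The pins lie with head centres at about (286,78) and (332,220) and tips at (343,85) and (379,230). I'll measure both and pick up the far one.

```bash
cat >> h.py <<'E'
def pinpose(w,head,tip):
    """shoulder x,y and direction of the shaft; head/tip are pixel seeds"""
    g=cv2.cvtColor(w["color"],cv2.COLOR_RGB2GRAY); u,v=map(int,head)
    m=np.zeros_like(g); m[v-22:v+23,u-28:u+29]=1
    bg=np.median(g[v-30:v+31,u-35:u+36]); t=(float(g[v-3:v+4,u-3:u+4].mean())*.65+bg*.35)
    l=cv2.connectedComponents(((g<t)&(m>0)).astype(np.uint8))[1]; vv,uu=np.nonzero(l==l[v,u])
    (cx,cy),(a,b),_=cv2.minAreaRect((ray(w,np.c_[uu,vv],.010)[:,:2]*1e3).astype(np.float32))
    h=np.array([cx,cy])/1e3; e=ray(w,[tip],.008)[0,:2]; d=(e-h)/np.linalg.norm(e-h)
    return h,d,np.linalg.norm(e-h),(a,b)
E
python3 - <<'E'
from h import *
w=np.load("p3.npy",allow_pickle=True).item()
for a,b in(((286,78),(343,85)),((332,220),(379,230))):
    h,d,L,s=pinpose(w,a,b); print(h.round(4),np.arctan2(*d[::-1]).round(3),"head-tip",L.round(4),np.round(s,1), "centroid px",proj(w,[(*h,.01)]).round(1))
E
```

```text
[0.5835 0.3871] -1.755 head-tip 0.0522 [26.8 17.8] centroid px [[285.9  78.1]]
[0.4493 0.3553] -1.874 head-tip 0.0495 [24.8 17.8] centroid px [[331.9 219.9]]
```

```bash
cat >> h.py <<'E'
def pinpick(h,d):
    q=h-.003*d; pick(*q,np.arctan2(-d[1],-d[0]),z=.077,open_=.04); st("picked")
GX=.0008   # frame x correction of the yokes
def insert(sx,dx=0,dz=0):
    """pin held with its shoulder 15 mm ahead of the grasp: push it into yoke sx=+1 far, -1 near"""
    Y=F[2]+np.pi/2; X=sx*.0537+GX+dx; z=.114+dz
    go(fw(X,.262),.19,Y); line(fw(X,.262),z,max_speed=.12); bot.wait(.2)
    hit=line(fw(X,.188+.0155),z,max_speed=.035,threshold=9)
    p=bot.get_obs()["tcp_pos"]; yy=(p[:2]-F[:2])@[-np.sin(F[2]),np.cos(F[2])]-.015
    st("hit",hit,"shoulder frame y",round(yy,4)); return yy
E
python3 - <<'E'
from h import *
w=np.load("p3.npy",allow_pickle=True).item()
h,d,_,_=pinpose(w,(286,78),(343,85)); pinpick(h,d)
insert(1); snap("i1","top"); snap("i1s","scene")
E
```

```text
71.9 w 0.0141 ff 60.1 F [-0.2 -0.9 -1.3] tcp [0.5834 0.3892 0.1887] picked
75.3 w 0.0139 ff 60.1 F [ 0.8 -0.9 -0.1] tcp [0.6272 0.2028 0.114 ] hit False shoulder frame y 0.1887
```

```bash
cat >> h.py <<'E'
def seat(sx,dx=0,dz=0):
    X=sx*.0537+GX+dx; hit=line(fw(X,.188+.015-.006),.114+dz,max_speed=.02,threshold=12)
    p=bot.get_obs()["tcp_pos"]; st("seat",hit,round((p[:2]-F[:2])@[-np.sin(F[2]),np.cos(F[2])]-.015,4))
E
python3 - <<'E'
from h import *
seat(1)
bot.wait(.2); bot.set_gripper(.04); X=.0537+GX
p=bot.get_obs()["tcp_pos"]; bot.servo_line((p[0],p[1],.2)); 
go(fw(.0537-.03,.21),.26,F[2]-0*np.pi); bot.wait(.3); snap("i2"); st()
go(np.array([.46,.35])+(-.07,.005),.27,F[2]); bot.wait(.3); snap("p4"); st()
a=cv2.imread("pics/i2.png"); b=cv2.imread("pics/p4.png")
cv2.imwrite("pics/ip.png",np.vstack([a[0:290,80:640],b[0:300,80:640]]))
E
```

```text
75.7 w 0.0139 ff 60.4 F [-0.1  0.8  1.5] tcp [0.6269 0.2019 0.1141] seat True 0.1878
78.6 w 0.0398 ff 0.0 F [0.1 1.1 0.9] tcp [0.597  0.2114 0.2598]
80.0 w 0.0396 ff 0.0 F [-0.  -0.4 -0.3] tcp [0.3907 0.3545 0.2698]
```

View pics/ip.png

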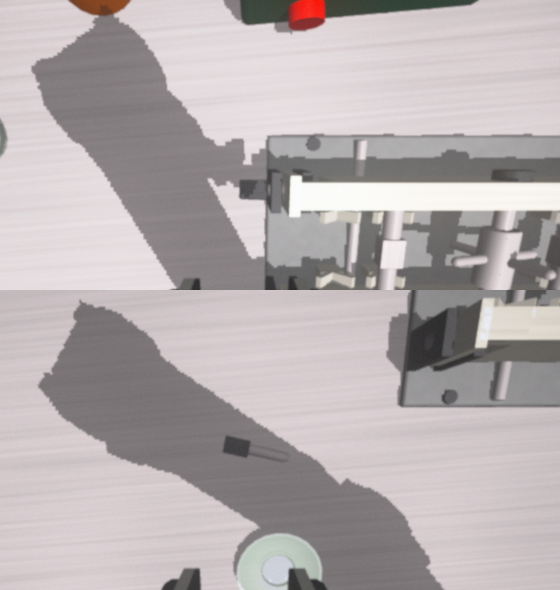

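The first pin is in the far yoke with its head against the ear. The second pin's head is at (317,156) and its tip at (369,167), unmoved.

```bash
python3 - <<'E'
from h import *
w=np.load("p4.npy",allow_pickle=True).item()
h,d,L,s=pinpose(w,(317,156),(369,167)); print(h.round(4),np.arctan2(*d[::-1]).round(3),L.round(4),np.round(s,1))
pinpick(h,d)
if insert(-1)<.195:
    seat(-1); bot.wait(.2); bot.set_gripper(.04)
    p=bot.get_obs()["tcp_pos"]; bot.servo_line((p[0],p[1],.2))
    go(fw(-.064,.1),.3,F[2]); bot.wait(.3); snap("e1"); st()
E
```

```text
[0.4488 0.3557] -1.845 0.052 [24.3 15.5]
83.2 w 0.014 ff 59.7 F [-0.4 -0.1 -1.5] tcp [0.4492 0.3578 0.1892] picked
86.6 w 0.0141 ff 59.7 F [-0. -0. -1.] tcp [0.5201 0.2114 0.114 ] hit False shoulder frame y 0.1888
86.9 w 0.0143 ff 59.9 F [1.2 1.4 1.4] tcp [0.5197 0.2099 0.1141] seat True 0.1872
89.6 w 0.0399 ff 0.0 F [ 0.4 -0.6  0.1] tcp [0.5007 0.109  0.2997]
```

View pics/e1.png

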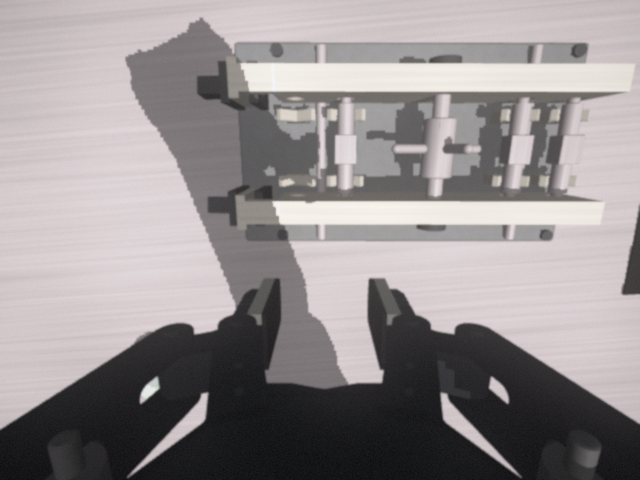

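Both pin heads are up against their outer ears at about (222,204) and (210,85), and all three rods are held between the closed heads. The gripper is clear, so I'm handing in.

```bash
python3 -c "
from h import *
w=np.load('e1.npy',allow_pickle=True).item()
print(proj(w,[(*fw(s*.0537,y),.053) for s in(1,-1) for y in(.188,.212)]).round(0).tolist())
print(bot.job_done())"
```

```text
[[222.0, 85.0], [195.0, 85.0], [231.0, 207.0], [206.0, 207.0]]
the job is handed in; nothing more can be done
None
```

The job is handed in, verdict not shown: three rods in lanes 1–3, turnbuckle on its stop (bar about 14° past up against 15° nominal), a pin seated against the ear in each yoke, dish and bottle untouched, robot clock about 90 s.

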